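# Turn the condiment carousel until the red-lidded jar faces front, and hold it there

### The arm

A 7-joint arm with a two-finger parallel gripper is mounted at the origin on a cart in front of the work surface, level with it; the furniture and walls round the work are solid. World frame = base frame: x ahead of the robot, y to its left, z up, the work surface at z = 0. Lengths are in m, angles in rad, forces in N, time in s.
With the tool pointing down it reaches from about 0.4 to 0.85 m from the base axis. Payload 4.5 kg.
Tool frame: the origin (TCP) lies between the finger pads, 19 mm behind the fingertips; this is the grasp point; z points along the fingers, y is the line along which they close (so a half turn about z gives the same grasp; the last joint's range is limited). The gripper opens to 88 mm and grips with 3 to 60 N. Pads are 18 mm wide; open, the fingers measure 123 mm over their backs; the gripper's body (75 mm by 187 mm) begins 45 mm behind the grasp point.
Start: joints at [1.362, 0.689, -0.195, 1.565, 0.157, 0.902, -0.215], TCP at [0.15, -0.607, 0.257] pointing down, gripper open.
Joint ranges: [-3.01, 3.01], [-0.46, 2.08], [-1.47, 1.51], [0.13, 2.56], [-1, 4.14], [0.04, 2.09], [-2.66, 2.66]. Speed limits (rad/s): [2.57, 2.57, 3.14, 3.14, 3.14, 3.14, 3.14].

### API

Orientations are given as a unit quaternion [x, y, z, w].
In Python, from plant import r gives the robot as it stands.
- The arm moves only by the tool play_rows, never from a script. Its arguments are lists of equal length, an entry for each row: "translation": the shift along the tool's x, y, z in m, a list of three; "delta_rot": the turn, a rotation vector about the tool's x, y, z in degrees, a list of three; "grip": the opening, from -1 (shut) to 1 (fully open). In form: {"translation": [[x, y, z], ...], "delta_rot": [[rx, ry, rz], ...], "grip": [grip, ...]}. A call has 1 to 20 rows; each row shifts and turns the commanded pose from where the row before left it, along the tool's axes as they then stand; what a row does not reach is not made up. A row lasts 1/8 s, in which the tool goes at most 62.5 mm and 10.7 degrees, less where a joint would pass 70% of its speed; a pose out of reach is approached as far as the arm can. A call with a gripper value outside its range is refused whole. The fingers move at their own pace and stop on an object; "squeeze" is the grip in N (left out, the last holds). Time passes only in rows, so rows that do not move let the fingers close. It gives the time, the measured TCP pose, the force, the opening and the grip force at its end, in the units of the state.
- r.get_state(): the state, without advancing time (a new reading comes with each control period).
- r.snapshot(name): name is "scene" or "side" or "wrist"; returns the picture (480x640x3 uint8, blue, green, red); there is no depth.
- r.get_calibration(name): a dict with "intrinsics" (3x3 intrinsics, pixels), "eye" and "rotation" of the camera in the world. Camera axes: x right, y up, looking along -z (the intrinsics and any distortion apply to the point x, -y, -z); pixel columns grow to the right and rows downward; lengths in m; the calibration is good to about 2 mm. A picture is of the moment at which its call begins: read the wrist's pose just before it. get_calibration takes no time and is no camera call; for the wrist camera it gives the pose at the moment of the call.
- r.finish_job(): hands the job in; it is judged then, once.
Trained networks look in the newest picture that a camera, given by its name, has taken for a name from the list of things; names that differ only in an ending like _2 or _b are one class to them, and where a whole thing is asked for, a point or a joint stands for the part that bears it (a point fixed in the world has none). Each returns a list of dicts, best first, with "confidence" (0 to 1); they miss things now and then, are a little off and sometimes report something else, mostly with a low value. They report only what shows in the picture. A call takes as long as a camera call. They do not tell look-alikes from the thing itself.
- r.look_for(camera, target): "point" ([x, y, z] in m, in world coordinates, good to about 4 mm: the middle of the surface that is visible of it).
- r.silhouettes(camera, target): "pixels" (480x640 bool, what is visible of it).
The state is a dict: "clock": time; "q": joint angles; "qd": joint speeds; "joint_torque": joint torques, N m; "tool_pos": TCP position; "eef_rot": TCP orientation; "contact_force": force on the tool from outside, world axes, zero at the start; "moment": the same for the moment, N m; "opening": opening from 0.0 (shut) to 1.0 (fully open); "finger_force": force on a finger pad.
Only numpy, scipy, OpenCV 4.12 (cv2) and the standard library are available. Lean on these libraries where they do the work, as an engineer would, in place of code of your own. Each camera call takes 0.05 s, during which the arm holds its last target. There are 200 camera calls.

### The job

Grip the condiment carousel by the blue handle on top, a finger on each side of the bar, and turn it until the jar with the red lid stands right in line behind the yellow arrow on the foot, then keep gripping the handle to hold the turntable still: the job finishes while you are holding it. Turn it only by the handle, without touching the dish or the jars on it; the jars all stay standing in their pockets. Leave the other things on the table where they are.

Things in the scene. Friction and masses are not known exactly. Their poses are not given: they have to be found in the camera images.
- carousel_foot: fixed black round foot of the carousel, 236 mm across, 12 mm high; origin on the table on the carousel's turning axis. A black tongue 34 mm wide reaches out to 188 mm from the axis along the foot's own -x, which is the carousel's front (towards the robot, up to 25 degrees aside); on the tongue a flat yellow arrow points inwards along +x to the axis
- front_spot (a point): on the foot's frame: the point 92 mm in front of the axis (foot's -x), in line behind the arrow, at the dish's top (26 mm up). The centre of the pocket that faces front lies over it. It does not turn with the dish
- dish: wooden round dish, 272 mm across, from 16 to 26 mm above the table, turning with the handle; origin on the turning axis at table height. Four pockets, each a wooden ring 12 mm high and 75 mm across, 67 mm inside, their centres 92 mm from the axis along the dish's +x, +y, -x and -y
- handle: blue bar on top of the steel post (18 mm thick) on the axis, fixed to the dish: 96 mm long along its own x, 20 mm thick along y (a steel core between two blue cheeks), from 164 to 200 mm above the table, sides flat; free all round (the jars' tops are 101 mm above the table). Origin on the turning axis at table height; same axes as the dish. Pinch it across its 20 mm, one finger on each cheek
- cheek_a: the blue cheek on the handle's +y side, 96 x 7 x 36 mm, fixed to it; its outer face is 10 mm from the middle; origin and axes as the handle's
- cheek_b: the same on the handle's -y side; origin and axes as the handle's
- handle_grip (a point): middle of the blue bar, on the turning axis, 182 mm above the table
- spindle (a joint): angle of dish and handle on the vertical axis, rad, 0 at the start, growing counter-clockwise from above. Turns easily either way, no stop within nearly two turns, no spring, stays about where it is let go; bearing friction about 0.03 N m plus a damping drag of 0.15 N m per rad/s; the grip is slightly springy, so a moment (0.5 s) after a stop lets it settle
- red_jar: loose glass jar with red lid and cream-coloured contents, 62 mm across, 75 mm high, in a pocket of the dish; origin at the centre of its underside, z up
- grey_jar_1: loose glass jar with light grey lid, 62 mm across, 75 mm high, in a pocket; origin at the centre of its underside, z up
- grey_jar_2: another such jar with light grey lid, 62 mm across, 75 mm high, in a pocket; origin at the centre of its underside, z up
- grey_jar_3: a third such jar with light grey lid, 62 mm across, 75 mm high, in a pocket; origin at the centre of its underside, z up
- plate_curd: bystander: plate with white curd, 191 mm across, 21 mm high, on the next table at the far left, whose top is 3 mm higher; origin at the centre of its underside
- spoon: bystander: teaspoon 132 mm long, lying left of the carousel; origin under its middle
- timer: bystander: red and white kitchen timer, 66 mm across, 57 mm high, right of the carousel; origin at the centre of its underside
- mug: bystander: dotted mug, 82 mm across, 91 mm high, behind on the left; origin under its middle
- log_book: bystander: note book 210 x 151 x 12 mm, lying at the right; origin under its middle
- marker: bystander: marker pen 135 mm long, lying on the note book; origin under its middle
There are look-alikes about, which are no part of the job. Leave any purple look-alike of the grey_jar_1 alone.

How it is judged:
On the way, in this order (a step that is already met when the one before it is completed fails the run):
1. the blue handle is gripped while the red-lidded jar is still away from the front (contact force between the fingers and cheek_a above 3 N and contact force between the fingers and cheek_b above 3 N and distance between the grasp point and handle_grip below 0.035 m and horizontal distance between red_jar and front_spot above 0.02 m), for 0.1 s.
2. the red-lidded jar faces front, turntable still, handle gripped (contact force between the fingers and cheek_a above 3 N and contact force between the fingers and cheek_b above 3 N and distance between the grasp point and handle_grip below 0.035 m and horizontal distance between red_jar and front_spot below 0.014 m and velocity of joint spindle between -0.3 and 0.3 rad/s), for 0.3 s.
At the end, for the whole second after the job is handed in: the fingers still pinch the blue handle (over 3 N on each cheek, TCP within 35 mm of its middle), the turntable is still (under 0.3 rad/s), the red-lidded jar's centre is within 14 mm of the front spot seen from above, and all four jars stand upright (within 0.15 rad) in their pockets (all of step 2 and angle between each of red_jar, grey_jar_1, grey_jar_2, grey_jar_3's own z axis and vertical below 0.15 rad and height (world z) of red_jar between 0.02 and 0.034 m and horizontal distance between red_jar and dish between 0.075 and 0.107 m and height (world z) of grey_jar_1 between 0.02 and 0.034 m and horizontal distance between grey_jar_1 and dish between 0.075 and 0.107 m and height (world z) of grey_jar_2 between 0.02 and 0.034 m and horizontal distance between grey_jar_2 and dish between 0.075 and 0.107 m and height (world z) of grey_jar_3 between 0.02 and 0.034 m and horizontal distance between grey_jar_3 and dish between 0.075 and 0.107 m); the arm keeps its last pose, push and grip.
It fails at once if the robot touches the dish or a jar on it (contact force between any of the arm, the fingers and dish above 0.5 N or contact force between any of the arm, the fingers and red_jar above 0.5 N or contact force between any of the arm, the fingers and grey_jar_1 above 0.5 N or contact force between any of the arm, the fingers and grey_jar_2 above 0.5 N or contact force between any of the arm, the fingers and grey_jar_3 above 0.5 N).
It fails at once if another thing on the table is moved by more than 25 mm (distance of any of plate_curd, timer, mug, log_book, marker, spoon from where it was at the start of the episode above 0.025 m).
It also fails if it takes over 51 s, if anything falls off the work surface, if the arm or the gripper's body presses on something with over 40 N, if the wrist force passes 120 N, or if a joint passes its speed limit or range.

## Working session

There is one attempt and no reset: what is moved stays moved. The work goes in short steps, Python scripts to look and compute and a tool call to move; the robot and the scene stay as the last step left them, time stands still between calls to the robot, and variables do not carry over. Pictures are saved under pics/ and viewed, at most 10 in all, crops included, and the job is handed in when it is done.

Besides the shell and the picture viewer there is one more tool, called after "Emit:" as name(argument=value, ...), one argument or row to a line, values as JSON. play_rows: Moves the arm, as the interface text tells. Its arguments: {"type":"object","properties":{"translation":{"type":"array","items":{"type":"array","items":{"type":"number"}}},"delta_rot":{"type":"array","items":{"type":"array","items":{"type":"number"}}},"grip":{"type":"array","items":{"type":"number"}},"squeeze":{"type":"number"}},"required":["translation","delta_rot","grip"]}

```bash
mkdir -p pics
cat > h.py <<'E'
import numpy as np, cv2
from plant import r
def ray(c,u,v):
    K=np.array(c["intrinsics"]);d=np.linalg.inv(K)@[u,v,1];d=np.array([d[0],-d[1],-d[2]])
    return np.array(c["eye"]),np.array(c["rotation"])@d
def atz(c,u,v,z):
    e,d=ray(c,u,v);return e+d*(z-e[2])/d[2]
def tri(obs):
    A=np.zeros((3,3));b=np.zeros(3)
    for c,u,v in obs:
        e,d=ray(c,u,v);d/=np.linalg.norm(d);P=np.eye(3)-np.outer(d,d);A+=P;b+=P@e
    return np.linalg.solve(A,b)
E
python3 - <<'E'
from h import *
print(r.get_calibration("scene"));
for cam in("scene","side"):
    im=r.snapshot(cam);cv2.imwrite(f"pics/{cam}.png",im)
    for t in("handle","red_jar","grey_jar_1","carousel_foot","dish","cheek_a"):
        print(cam,t,[(np.round(x["point"],3),round(x["confidence"],2)) for x in r.look_for(cam,t)])
s=r.get_state();print(s["tool_pos"],s["eef_rot"],s["clock"])
E
```

```text
{'intrinsics': array([[447.00644494,   0.        , 320.69910229],
       [  0.        , 447.00644494, 235.50302384],
       [  0.        ,   0.        ,   1.        ]]), 'eye': array([-0.01110224, -0.56990442,  1.10516957]), 'rotation': array([ 0.3295162 , -0.12575716, -0.3201229 ,  0.87927557])}
scene handle [(array([ 0.587, -0.032,  0.204]), 0.56)]
scene red_jar [(array([0.542, 0.05 , 0.087]), 0.6), (array([0.479, 0.431, 0.   ]), 0.49), (array([ 0.585, -0.034,  0.19 ]), 0.18)]
scene grey_jar_1 [(array([ 0.656, -0.008,  0.088]), 0.86), (array([ 0.492, -0.067,  0.096]), 0.83), (array([ 0.606, -0.116,  0.094]), 0.61), (array([ 0.448, -0.286,  0.072]), 0.59)]
scene carousel_foot [(array([ 0.427, -0.015,  0.011]), 0.69), (array([ 0.66 , -0.006,  0.084]), 0.24)]
scene dish [(array([ 0.571, -0.041,  0.027]), 0.61)]
scene cheek_a [(array([ 0.571, -0.021,  0.197]), 0.63), (array([ 0.584, -0.034,  0.19 ]), 0.45)]
side handle [(array([ 0.594, -0.023,  0.165]), 0.54)]
side red_jar [(array([ 0.394, -0.427,  0.022]), 0.72), (array([0.559, 0.083, 0.08 ]), 0.6)]
side grey_jar_1 [(array([ 0.463, -0.248,  0.054]), 0.82), (array([0.675, 0.03 , 0.078]), 0.71), (array([ 0.625, -0.086,  0.079]), 0.7)]
side carousel_foot [(array([0.602, 0.034, 0.029]), 0.67), (array([ 0.44 , -0.001,  0.007]), 0.54), (array([0.556, 0.083, 0.08 ]), 0.45), (array([0.594, 0.001, 0.028]), 0.2)]
side dish [(array([0.603, 0.036, 0.028]), 0.97)]
side cheek_a [(array([ 0.592, -0.015,  0.19 ]), 0.65), (array([ 0.589, -0.021,  0.162]), 0.15)]
[ 0.15026209 -0.60669411  0.25748109] [9.92643265e-01 1.21075780e-01 4.12885033e-06 6.37853277e-05] 0.7
```

View pics/scene.png

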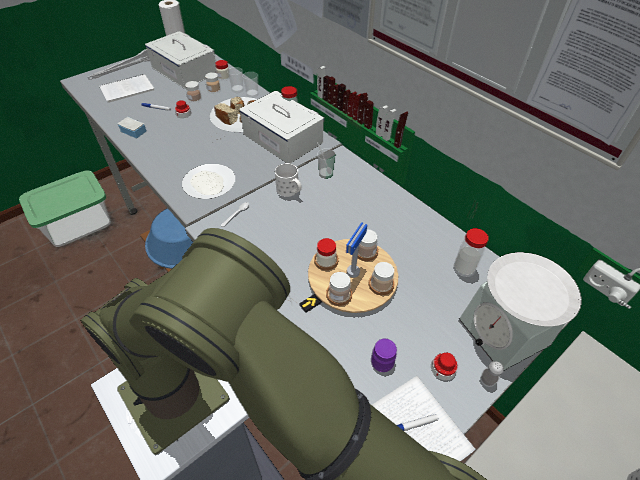

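View pics/side.png

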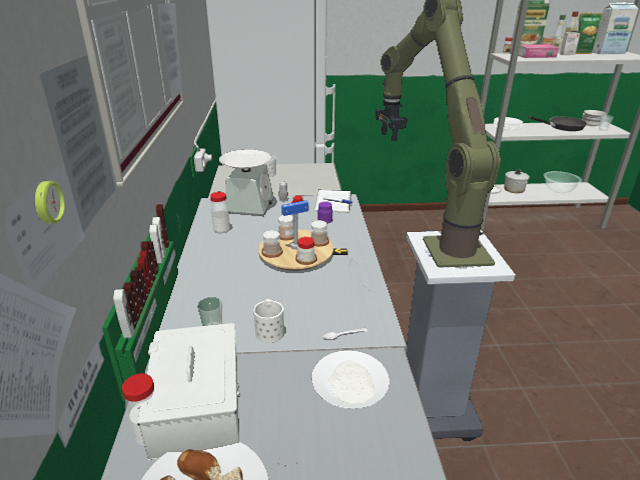

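The scene picture shows the carousel's dish at about (353,275), the blue handle at (358,238), the red-lidded jar at (326,250) on the left, and the yellow arrow at (310,303). The purple jar at (384,355) is the look-alike. In the side picture the handle is at (295,208), the red lid at (306,243) and the arrow at (341,251).

```bash
cat >> h.py <<'E'
from scipy.spatial.transform import Rotation as R
_g=r.get_calibration
def cal(n):
    c=dict(_g(n));q=np.array(c["rotation"]);c["rotation"]=R.from_quat(q).as_matrix() if q.size==4 else q;return c
def blob(im,lo,hi,box):
    m=cv2.inRange(cv2.cvtColor(im,cv2.COLOR_BGR2HSV),np.array(lo),np.array(hi));k=np.zeros_like(m);x0,y0,x1,y1=box;k[y0:y1,x0:x1]=255;return m&k
def cen(m):
    v,u=np.nonzero(m);return u.mean(),v.mean(),len(u)
E
python3 - <<'E'
from h import *
B={"scene":dict(blue=(335,215,375,262),red=(312,235,340,262),yel=(298,290,324,315)),"side":dict(blue=(275,195,318,222),red=(296,235,318,252),yel=(330,244,350,258))}
C={"blue":((100,90,40),(130,255,255)),"red":((0,120,70),(8,255,255)),"yel":((18,120,90),(35,255,255))}
obs={}
for cam in B:
    im=cv2.imread(f"pics/{cam}.png");c=cal(cam);print(cam,c["eye"].round(3))
    for k in C:
        m=blob(im,*C[k],B[cam][k])
        if k=="red": m|=blob(im,(172,120,70),(180,255,255),B[cam][k])
        u,v,n=cen(m);obs.setdefault(k,[]).append((c,u,v))
        z={"blue":.185,"red":.095,"yel":.012}[k];print(k,round(u,1),round(v,1),n,atz(c,u,v,z).round(3))
        if k=="blue":
            vv,uu=np.nonzero(m);w=np.linalg.svd(np.c_[uu-u,vv-v],full_matrices=False)[2][0];t=(np.c_[uu-u,vv-v]@w);a,b=t.min(),t.max()
            print(" ends",[atz(c,u+w[0]*s,v+w[1]*s,.19).round(3) for s in(a,b)])
    s=r.snapshot(cam)
    D=r.silhouettes(cam,"dish")[0]["pixels"];v,u=np.nonzero(D)
    P=np.array([atz(c,a,b,.024)[:2] for a,b in zip(u,v)]);(x,y),rad=cv2.minEnclosingCircle(P.astype(np.float32));print("dish",x,y,rad)
for k in obs: print(k,tri(obs[k]).round(3))
E
```

```text
scene [-0.011 -0.57   1.105]
blue 356.6 238.3 230 [ 0.587 -0.029  0.185]
 ends [array([ 0.64 , -0.007,  0.19 ]), array([ 0.532, -0.055,  0.19 ])]
red 326.2 246.7 273 [0.554 0.057 0.095]
yel 309.7 301.8 76 [ 0.429 -0.018  0.012]
dish 0.5888686180114746 -0.02691873349249363 0.13744807243347168
side [0.613 1.457 0.901]
blue 294.5 207.7 284 [ 0.589 -0.018  0.185]
 ends [array([ 0.542, -0.025,  0.19 ]), array([0.633, 0.009, 0.19 ])]
red 305.7 242.4 174 [0.555 0.068 0.095]
yel 339.7 250.5 35 [ 0.429 -0.009  0.012]
dish 0.59039705991745 -0.021066976711153984 0.14129795134067535
blue [ 0.589 -0.027  0.181]
red [0.555 0.06  0.091]
yel [ 0.429 -0.016  0.009]
```

Axis is about (0.589, -0.026), the bar is at 21°, and the red jar at 111° needs to reach about 176°, so the turn is about +65°. First I'll go to a standoff above the handle.

Emit:
play_rows(
  translation=[
    [0.02,-0.016,-0.003],
    [0.036,-0.029,-0.003],
    [0.036,-0.029,-0.003],
    [0.036,-0.029,-0.003],
    [0.036,-0.029,-0.003],
    [0.036,-0.029,-0.003],
    [0.036,-0.029,-0.003],
    [0.036,-0.029,-0.003],
    [0.036,-0.029,-0.003],
    [0.036,-0.029,-0.003],
    [0.036,-0.029,-0.003],
    [0.036,-0.029,-0.003],
    [0.036,-0.029,-0.003],
    [0.036,-0.029,-0.003],
    [0.036,-0.029,-0.003],
    [0.036,-0.029,-0.003],
    [0.02,-0.019,0],
    [0,0,0],
    [0,0,0],
  ],
  delta_rot=[
    [0,0,0],
    [0,0,0],
    [0,0,0],
    [0,0,0],
    [0,0,0],
    [0,0,0],
    [0,0,0],
    [0,0,0],
    [0,0,0],
    [0,0,0],
    [0,0,0],
    [0,0,0],
    [0,0,0],
    [0,0,0],
    [0,0,0],
    [0,0,0],
    [0,0,-7],
    [0,0,0],
    [0,0,0],
  ],
  grip=[1,1,1,1,1,1,1,1,1,1,1,1,1,1,1,1,1,1,1],
)

```text
clock: 3.28
tool_pos: [0.5995, -0.0127, 0.3052]
eef_rot: [0.984, 0.18, -0.001, 0.001]
contact_force: [-0.2, -0.6, 0.4]
opening: 1.003
finger_force: 0.0
```

Run:
```python
from h import *
s=r.get_state();print(s["clock"],s["tool_pos"],s["q"].round(2) if hasattr(s["q"],"round") else s["q"],R.from_quat(s["eef_rot"]).as_matrix().round(3))
c=cal("wrist");im=r.snapshot("wrist");cv2.imwrite("pics/w1.png",im);print(c["eye"])
```

```text
3.275 [ 0.59951946 -0.01273165  0.30524706] [ 0.06  0.6  -0.19  1.58  0.13  0.97 -1.39] [[ 0.935  0.354 -0.001]
 [ 0.354 -0.935 -0.002]
 [-0.002  0.001 -1.   ]]
[0.67348639 0.01594982 0.43170964]
```

View pics/w1.png

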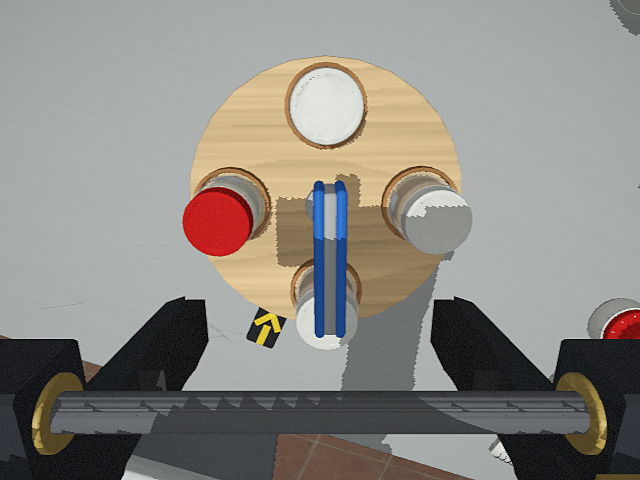

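The wrist picture shows the bar running upright at columns 315–347, rows 182–338, the red lid at (218,221), and the arrow at (267,325). The bar is already well aligned with the fingers. Next I'll refine the positions.

```bash
cat > m.py <<'E'
from h import *
import sys
from scipy.optimize import least_squares
def measure(im,c,ang=True):
    H=lambda lo,hi:blob(im,lo,hi,(0,0,640,480))
    b=H((100,90,40),(130,255,255)); v,u=np.nonzero(b)
    P=np.array([atz(c,x,y,.2)[:2] for x,y in zip(u,v)])
    (cx,cy),(w,h),a=cv2.minAreaRect(P.astype(np.float32));bx=cv2.boxPoints(((cx,cy),(w,h),a))
    e=bx[1]-bx[0] if np.linalg.norm(bx[1]-bx[0])>np.linalg.norm(bx[2]-bx[1]) else bx[2]-bx[1]
    print("bar",round(cx,4),round(cy,4),w.__round__(4),h.__round__(4),"ang",np.degrees(np.arctan2(e[1],e[0]))%180)
    y=H((18,150,120),(35,255,255));n,l,s,ce=cv2.connectedComponentsWithStats(y)
    for i in range(1,n):
        if s[i,4]>150: print("yel",ce[i].round(1),s[i,4],atz(c,*ce[i],.0125).round(4))
    rd=H((0,150,80),(8,255,255))|H((172,150,80),(180,255,255));n,l,s,ce=cv2.connectedComponentsWithStats(rd)
    for i in range(1,n):
        if s[i,4]>800: print("red",ce[i].round(1),s[i,4],atz(c,*ce[i],.099).round(4))
    w=H((8,70,90),(22,190,255)); w=cv2.morphologyEx(w,cv2.MORPH_OPEN,np.ones((5,5)))
    n,l,s,ce=cv2.connectedComponentsWithStats(w);i=1+np.argmax(s[1:,4])
    v,u=np.nonzero(l==i);P=np.array([atz(c,x,y,.026)[:2] for x,y in zip(u,v)]).astype(np.float32)
    print("dish",cv2.minEnclosingCircle(P))
    return
if __name__=="__main__":
    cam=sys.argv[1];c=cal(cam);im=r.snapshot(cam);cv2.imwrite(f"pics/{sys.argv[2]}.png",im);measure(im,c);s=r.get_state();print(s["clock"],s["tool_pos"])
E
python3 m.py wrist w2
```

```text
bar 0.5437 -0.0154 0.1798 0.431 ang 116.6203
yel [268.8 320.8] 228 [ 0.4368 -0.0142  0.0125]
yel [262.7 334.2] 159 [ 0.4181 -0.0131  0.0125]
red [217.2 221.1] 3758 [0.5583 0.0612 0.099 ]
red [623.8 325.8] 855 [ 0.593  -0.3085  0.099 ]
dish ((0.5887233018875122, -0.02355937287211418), 0.13486221432685852)
3.375 [ 0.5995416  -0.01314327  0.30541247]
```

Run:
```python
from h import *
im=cv2.imread("pics/w2.png");c=cal("wrist");b=blob(im,(100,90,40),(130,255,255),(300,170,360,345))
n,l,s,ce=cv2.connectedComponentsWithStats(b);print([(ce[i].round(1),s[i]) for i in range(1,n) if s[i,4]>100])
v,u=np.nonzero(b);P=np.array([atz(c,x,y,.2)[:2] for x,y in zip(u,v)])
print(cv2.minAreaRect(P.astype(np.float32)),P.mean(0))
Y=np.array([.4293,-.0138])
for C in([.589,-.0245],[.589,-.026],[.5887,-.0236]):
    f=lambda p:np.degrees(np.arctan2(p[1]-C[1],p[0]-C[0]));print(f([.5583,.0612]),np.hypot(.5583-C[0],.0612-C[1]),f(Y))
```

```text
[(array([318.1, 257.4]), array([ 312,  180,   12,  158, 1619], dtype=int32)), (array([340.1, 257.4]), array([ 333,  180,   14,  157, 1588], dtype=int32))]
((0.5916568040847778, -0.022161690518260002), (0.0995904803276062, 0.01949172094464302), 21.133403778076172) [ 0.59422257 -0.02115841]
109.70886321452713 0.09103285121317467 176.1668757841447
109.3953423415205 0.09244636282731732 175.63147486414704
109.72227776444704 0.09008440486565918 176.48185208524868
```

Emit:
play_rows(
  translation=[
    [-0.0066,0.0034,0],
    [-0.0066,0.0034,0],
    [0,0,0.02],
    [0,0,0.02],
    [0,0,0.02],
    [0,0,0.02],
    [0,0,0.02],
    [0,0,0.014],
    [0,0,0.009],
    [0,0,0],
    [0,0,0],
  ],
  delta_rot=[
    [0,0,0],
    [0,0,0],
    [0,0,0],
    [0,0,0],
    [0,0,0],
    [0,0,0],
    [0,0,0],
    [0,0,0],
    [0,0,0],
    [0,0,0],
    [0,0,0],
  ],
  grip=[1,1,1,1,1,1,1,1,1,1,1],
)

```text
clock: 4.75
tool_pos: [0.5908, -0.0221, 0.183]
eef_rot: [0.983, 0.181, 0.001, 0.0]
contact_force: [0.1, -0.5, 0.6]
opening: 1.002
finger_force: 0.0
```

Emit:
play_rows(
  translation=[
    [0,0,0],
    [0,0,0],
    [0,0,0],
    [0,0,0],
    [0,0,0],
    [0,0,0],
    [0,0,0],
    [0,0,0],
  ],
  delta_rot=[
    [0,0,0],
    [0,0,0],
    [0,0,0],
    [0,0,0],
    [0,0,0],
    [0,0,0],
    [0,0,0],
    [0,0,0],
  ],
  grip=[0,-0.3,-0.6,-1,-1,-1,-1,-1],
  squeeze=30,
)

```text
clock: 5.75
tool_pos: [0.5907, -0.0231, 0.1824]
eef_rot: [0.983, 0.181, 0.0, 0.001]
contact_force: [1.9, -2.5, -1.5]
opening: 0.222
finger_force: 30.0
```

Emit:
play_rows(
  translation=[
    [0,0,0],
    [0,0,0],
    [0,0,0],
    [0,0,0],
    [0,0,0],
    [0,0,0],
    [0,0,0],
    [0,0,0],
    [0,0,0],
    [0,0,0],
    [0,0,0],
    [0,0,0],
    [0,0,0],
    [0,0,0],
    [0,0,0],
    [0,0,0],
    [0,0,0],
    [0,0,0],
    [0,0,0],
    [0,0,0],
  ],
  delta_rot=[
    [0,0,-2],
    [0,0,-4],
    [0,0,-4],
    [0,0,-4],
    [0,0,-4],
    [0,0,-4],
    [0,0,-4],
    [0,0,-4],
    [0,0,-4],
    [0,0,-4],
    [0,0,-4],
    [0,0,-4],
    [0,0,-4],
    [0,0,-4],
    [0,0,-4],
    [0,0,-4],
    [0,0,-2],
    [0,0,-1.5],
    [0,0,0],
    [0,0,0],
  ],
  grip=[-1,-1,-1,-1,-1,-1,-1,-1,-1,-1,-1,-1,-1,-1,-1,-1,-1,-1,-1,-1],
)

```text
clock: 8.25
tool_pos: [0.5895, -0.0221, 0.1824]
eef_rot: [0.729, 0.685, -0.001, -0.0]
contact_force: [-5.8, -1.1, 4.5]
opening: 0.222
finger_force: 30.0
```

Emit:
play_rows(
  translation=[
    [0,0,0],
    [0,0,0],
    [0,0,0],
    [0,0,0],
  ],
  delta_rot=[
    [0,0,0],
    [0,0,0],
    [0,0,0],
    [0,0,0],
  ],
  grip=[-1,-1,-1,-1],
)

```text
clock: 8.75
tool_pos: [0.5895, -0.0221, 0.1824]
eef_rot: [0.729, 0.685, -0.001, -0.0]
contact_force: [-4.9, -1.5, 4.5]
opening: 0.226
finger_force: 30.0
```

Run:
```python
from h import *
s=r.get_state();M=R.from_quat(s["eef_rot"]).as_matrix();print(s["clock"],s["tool_pos"],np.degrees(np.arctan2(M[1,0],M[0,0])),s["moment"],s["finger_force"],s["opening"])
for cam in("wrist","side"):
    im=r.snapshot(cam);cv2.imwrite(f"pics/{cam}3.png",im);c=cal(cam);print(c["eye"],[(np.round(x["point"],3),x["confidence"]) for x in r.look_for(cam,"red_jar")])
a=cv2.imread("pics/wrist3.png");b=cv2.imread("pics/side3.png")[170:290,230:390]
cv2.imwrite("pics/c3.png",np.vstack([cv2.resize(a,(400,300)),cv2.resize(b,(400,300))]))
```

```text
8.75 [ 0.58950811 -0.02213196  0.18238902] 86.40465593242615 [-0.2818375   0.86857708 -0.06105291] 30.010753045789897 0.22628447610418873
[0.59334989 0.0582848  0.30892758] [(array([ 0.507, -0.014,  0.097]), 0.81)]
[0.61291685 1.45738251 0.90134743] [(array([0.501, 0.004, 0.08 ]), 0.74)]
```

View pics/c3.png

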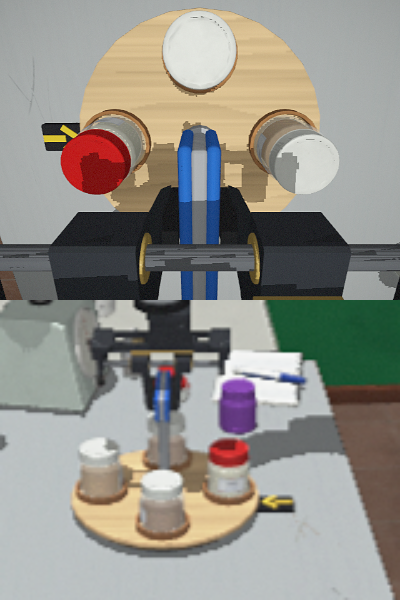

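The wrist half shows the red jar on the left beside the arrow. The side half shows it at (228,470), roughly behind the arrow, with all jars standing. Next I'll check this with numbers.

Run:
```python
from h import *
A=np.array([.589,-.0235])
o=[];oy=[]
for cam,box,yb in(("wrist",(80,190,230,320),(60,190,135,250)),("side",(300,220,345,262),(325,240,352,262)),("scene",(295,255,345,310),(295,285,325,318))):
    c=cal(cam)
    im=r.snapshot("scene") if cam=="scene" else cv2.imread(f"pics/{cam}3.png")
    m=blob(im,(0,120,50),(8,255,255),box)|blob(im,(172,120,50),(180,255,255),box)
    y=blob(im,(18,120,90),(35,255,255),yb)
    for nm,k,z in(("red",m,.097),("yel",y,.0125)):
        if k.any():
            u,v,n=cen(k);p=atz(c,u,v,z);d=p[:2]-A;print(cam,nm,round(u,1),round(v,1),n,p.round(4),np.degrees(np.arctan2(d[1],d[0]))%360,np.hypot(*d))
            (o if nm=="red" else oy).append((c,u,v))
    if cam=="wrist":
        v,u=np.nonzero(m);P=np.array([atz(c,a,b,.101)[:2] for a,b in zip(u,v)]);print("lid circle",cv2.minEnclosingCircle(P.astype(np.float32)))
for q in(o,oy):
    if len(q)>1: print(tri(q))
```

```text
wrist red 152.9 258.4 9060 [ 0.4984 -0.0153  0.097 ] 174.8467918180593 0.09099328213528457
wrist yel 96.4 216.8 674 [ 0.4252 -0.0098  0.0125] 175.22344961990697 0.16432773481100763
lid circle ((0.49998384714126587, -0.01493182685226202), 0.03123890794813633)
side red 321.3 230.9 144 [ 0.4964 -0.0064  0.097 ] 169.57127564830012 0.0941968934537361
side yel 339.7 250.5 35 [ 0.4287 -0.0082  0.0125] 174.5507940641637 0.16103470967949807
scene red 329.0 273.8 317 [ 0.4946 -0.0237  0.097 ] 180.134899087995 0.09438466927559998
scene yel 309.7 301.8 76 [ 0.4291 -0.0179  0.0125] 177.99708744782274 0.16002841624913292
[ 0.49621494 -0.01886036  0.09033289]
[ 0.42762272 -0.0131473   0.01012955]
```

The jar is at about (0.497, -0.017) and the front spot at (0.497, -0.017), so it is aligned within a few mm. The grip is 30 N and the turntable is still.

```bash
python3 -c "
from plant import r
print(r.finish_job())"
```

```text
the job is handed in; nothing more can be done
None
```

I turned the carousel by its handle until the red-lidded jar stood behind the arrow, within a few mm of the front spot as measured, and handed it in with the handle still gripped at 30 N; no verdict came back.

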